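# Check a sprung corner of the skate holder

### The job

Before the next skate goes in, check that the levelling plate of the empty skate holder moves freely: with a fingertip press down its sprung corner at the end to which the clamp lever points, until that corner's pointer stands at the long mark on its scale and not as far as the next line. Keep it there for about a second, then ease the corner back up with the finger until it rests at the top again; do not let it snap up. Press gently, grip nothing, and leave the other sprung corner and the rest of the bench undisturbed.

Things in the scene. Friction and masses are not known exactly. Their poses are not given: they have to be found in the camera images.
- holder: The empty skate holder's grey base plate, 170 x 290 x 12 mm, fixed to the bench (6 mm above the table). Origin: centre of its underside; z up, y along it towards the end to which the clamp lever points, x across. Over it a levelling plate (aluminium, 145 x 210 x 10 mm, top at 56 mm at rest) floats on a ball pivot at (-55, 90) mm and two coil springs, the blade clamp on its middle.
- lever_ball (a point): Centre of the black ball, 22 mm across, at the end of the clamp lever: at (-15, 73, 99) mm in the holder's frame at rest. The clamp's jaws run along the holder's y in the middle of the plate, up to 84 mm high, 34 mm wide. Not to be touched. (A second holder of this build, with a skate clamped in it, stands far to the left and has no part in the job.)
- pad_a (a point): Top of the domed steel thumb pad (29 mm across, 6 mm high) on the sprung corner at the lever end: the place to press. At rest at (60, 90, 62) mm in the holder's frame. It sinks with pointer_a, practically mm for mm. Clear above; nearest obstacle: a 13 mm wide stud nut, centre 27 mm away towards the holder's -x, 6 mm above the plate at rest, 17 mm with the pointer at the mark.
- pointer_a (a point): Tip of the dark needle of that corner, which sticks out of the plate's +y edge in line with the thumb pad, 36 mm beyond the pad's centre. Moves with the plate. Go by it rather than by the commanded travel: the arm itself yields by some mm under the spring's load.
- mark_a (a point): Where pointer_a's tip is when it stands at the long line of that corner's scale: 15 mm below its place at rest. The scale is a fixed white upright, 30 mm wide, 64 mm high, ruled on the face towards the holder's +x with six lines 5 mm apart: the top one is the rest position, the long thick one the fourth from the top, two short ones lie below it.
- corner_a (a joint): Tilt by which the lever-end corner goes down, rad: 0 at rest against its top stop, 0.130 with the pointer at the long mark, 0.217 at the bottom stop. Pad and pointer are 115 mm from the tilt axis. Spring return, little damped: let go, it snaps up at once. The pad gives way at about 2 to 4 N and takes about 8 to 10 N at the mark.
- plate (a joint): Tilt by which the other sprung corner goes down, rad: 0 at rest against its stop, 0.068 at that corner's own long mark. Stays at 0 while the finger presses on or near pad_a.
- pad_b (a point): The top of the like thumb pad on the other sprung corner, at (-55, -92, 62) mm in the holder's frame at rest; not to be pressed.
- puck: A black rubber puck, 76 mm across, 25 mm high, lying near the holder; origin at the centre of its underside. Bystander.
- stone: A honing stone in a wooden back, 26 x 100 x 18 mm, near the holder. Bystander.
- oil: A small white bottle, 38 mm across, 95 mm high, standing near the holder. Bystander.
- tape: A roll of tape lying flat, 90 mm across, 24 mm high, near the holder. Bystander.
- wheel: A spare grinding wheel lying flat, 80 mm across, 10 mm thick, at the back of the bench. Bystander.
- driver: A screwdriver lying at the back of the bench. Bystander.
- brush: A brush lying at the back of the bench. Bystander.

How it is judged:
By the outcome, as a careful person would: the job done as asked, in the order asked, and still so for the second after the job is handed in, with the robot touching nothing.
It also fails if it takes over 38 s, if anything falls off the work surface, if the arm or the gripper's body presses on something with over 40 N, if the wrist force passes 120 N, or if a joint passes its speed limit or range.

### The arm

A 6-joint arm with a two-finger parallel gripper is mounted at the origin on the work surface. World frame = base frame: x ahead of the robot, y to its left, z up, the work surface at z = 0. Lengths are in m, angles in rad, forces in N, time in s.
With the tool pointing down it reaches from about 0.25 to 0.725 m from the base axis. Payload 4 kg.
Tool frame: the origin (TCP) lies on the centre line of the jaws, within the pads' length; the fingertips stand ahead of it and the grasp point (between the pads) lies 3 mm ahead of it (bot.tcp_to_tips is the z of the fingertips in the tool frame, in m); z points along the fingers, y is the line along which they close (so a half turn about z gives the same grasp; the last joint's range is limited). The gripper opens to 85 mm and grips with 20 to 120 N. Pads are 22 mm wide; open, the fingers measure 114 mm over their backs; the gripper's body (76 mm by 85 mm) begins 54 mm behind the grasp point. The pads swing forward as they close: fully open they stand 13 mm farther back than shut.
Start: joints at [0, 0.241, 0.005, 1.335, 0, 1.571], TCP at [0.5, -0, 0.253] pointing down, gripper open.
Joint ranges: [-2.72, 2.72], [-1.05, 1.87], [-1.09, 1.28], [-1.99, 2.15], [-1.42, 1.44], [-3.14, 3.14]. Speed limits (rad/s): [2.79, 2.79, 3.14, 3.14, 3.14, 3.14].

### API

Orientations are given as a unit quaternion [x, y, z, w].
In Python, from workcell import telemetry, camera, camera_params, ticket, boxes_of, cut_out, spot_point, bot gives the robot as it stands.
- The arm moves only by the shell command python3 -m creep 'ROWS'. ROWS is text: rows parted by semicolons, each of 5 numbers parted by spaces: the opening, from 0 (shut) to 1 (fully open), then the shift along the tool's x, y, z in units of 150 mm (1.0 is 150 mm), then the turn about the tool's z in units of 180 degrees (1.0 is 180 degrees). In form: claw x y z turn; .... A call has 1 to 12 rows; each row is the pose to reach, as a shift and turn from the pose commanded when the call began, along the tool's axes at that moment, turning the shorter way round; what a row does not reach only later rows make up. A row lasts 1/8 s, in which the tool goes at most 62.5 mm and 10.7 degrees, less where a joint would pass 70% of its speed; a pose out of reach is approached as far as the arm can. A call with a number of a shift or a turn outside -1 to 1 is refused whole. A call with a gripper value outside its range is refused whole. The fingers move at their own pace and stop on an object; the grip force is fixed at half the most. Time passes only in rows, so rows that repeat a pose let the fingers close. It gives the time, the measured TCP pose, the force, the opening and the grip force at its end, in the units of the state.
- telemetry.get_obs(): the state, without advancing time (a new reading comes with each control period).
- camera(name): name is "scene" or "side" or "wrist"; returns the picture (480x640x3 uint8, red, green, blue); there is no depth.
- camera_params(name): a dict with "camera_matrix" (3x3 intrinsics, pixels), "eye" and "attitude" of the camera in the world. Camera axes: x right, y down, z forward; pixel columns grow to the right and rows downward; lengths in m; the calibration is good to about 2 mm. A picture is of the moment at which its call begins: read the wrist's pose just before it. camera_params takes no time and is no camera call; for the wrist camera it gives the pose at the moment of the call.
- ticket.job_done(): hands the job in; it is judged then, once.
Trained networks look in the newest picture that a camera, given by its name, has taken for a name from the list of things; names that differ only in an ending like _2 or _b are one class to them, and where a whole thing is asked for, a point or a joint stands for the part that bears it (a point fixed in the world has none). Each returns a list of dicts, best first, with "conf" (0 to 1); they miss things now and then, are a little off and sometimes report something else, mostly with a low value. They report only what shows in the picture. A call takes as long as a camera call.
- boxes_of(thing, camera): "at" ([x, y, z] in m, in world coordinates, good to about 4 mm: the middle of the surface that is visible of it).
- cut_out(thing, camera): "pixels" (480x640 bool, what is visible of it).
- spot_point(thing, camera): "at" ([x, y, z] in m, in world coordinates, good to about 4 mm: a listed point, or the origin of a listed thing).
The state is a dict: "clock": time; "joint_pos": joint angles; "joint_vel": joint speeds; "tau": joint torques, N m; "eef_pos": TCP position; "tool_rot": TCP orientation; "ft_force": force on the tool from outside, world axes, zero at the start; "ft_torque": the same for the moment, N m; "grip_width": finger opening in m; "grasp_force": force on a finger pad.
Only numpy, scipy, OpenCV 4.12 (cv2) and the standard library are available. Lean on these libraries where they do the work, as an engineer would, in place of code of your own. Each camera call takes 0.05 s, during which the arm holds its last target. There are 200 camera calls.

## Working session

There is one attempt and no reset: what is moved stays moved. The work goes in short steps, Python scripts to look and compute and a shell command to move; the robot and the scene stay as the last step left them, time stands still between calls to the robot, and variables do not carry over. Pictures are saved under pics/ and viewed, at most 10 in all, crops included, and the job is handed in when it is done.

```bash
mkdir -p pics
python3 - <<'E'
from workcell import *
import cv2,numpy as np
o=telemetry.get_obs(); print(o['clock'],o['eef_pos'],o['tool_rot'],o['ft_force'],bot.tcp_to_tips)
for c in ("scene","side"):
    im=camera(c); cv2.imwrite(f"pics/{c}0.png",im[:,:,::-1])
    p=camera_params(c); print(c,p['eye'])
    for t in ("holder","pad_a","pointer_a","mark_a","lever_ball","pad_b"):
        print(t,[(np.round(d['at'],4).tolist(),round(d['conf'],2)) for d in spot_point(t,c)[:3]])
print(telemetry.get_obs()['clock'])
E
```

```text
0.0 [4.99406272e-01 2.05124473e-06 2.52394897e-01] [ 0.70710483  0.70710793 -0.00076225 -0.00074564] [-0.52620652 -0.65472947  0.50328126] 0.022
scene [1.12297786 0.73717326 0.63250952]
holder [([0.5276, -0.1916, 0.0063], 0.75)]
pad_a [([0.6194, -0.1405, 0.0684], 0.9), ([0.4386, -0.25, 0.0643], 0.78)]
pointer_a [([0.6425, -0.108, 0.0526], 0.76)]
mark_a [([0.6405, -0.1068, 0.0392], 0.74)]
lever_ball [([0.5519, -0.1168, 0.1018], 0.9)]
pad_b [([0.6194, -0.1405, 0.0684], 0.9), ([0.4386, -0.25, 0.0643], 0.78)]
side [ 0.22434332 -0.80791318  0.84328456]
holder [([0.5265, -0.1929, 0.0082], 0.84)]
pad_a [([0.6257, -0.1376, 0.0711], 0.9), ([0.4396, -0.2458, 0.069], 0.64)]
pointer_a [([0.6413, -0.101, 0.059], 0.87)]
mark_a [([0.6351, -0.1046, 0.0433], 0.88)]
lever_ball [([0.5499, -0.1239, 0.0998], 0.67)]
pad_b [([0.6257, -0.1376, 0.0711], 0.9), ([0.4396, -0.2458, 0.069], 0.64)]
0.7
```

View pics/scene0.png

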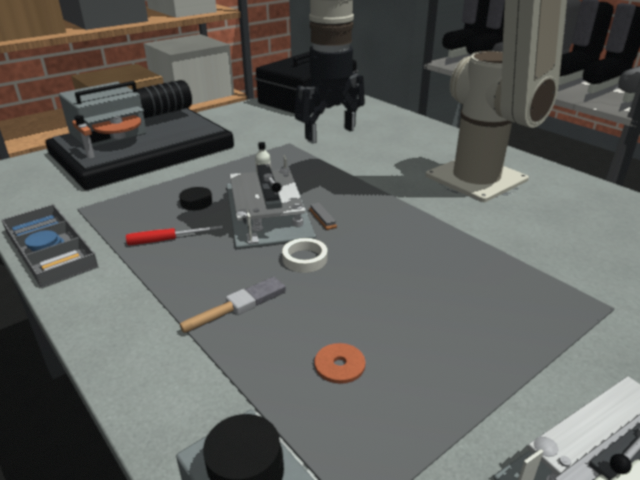

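View pics/side0.png

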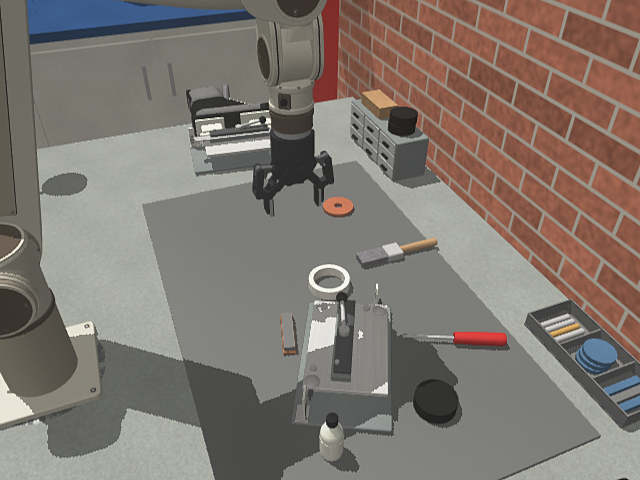

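```bash
cat > fit.py <<'E'
import numpy as np
from scipy.optimize import least_squares
P=[((0,0,0),(.5276,-.1916,.0063)),((0,0,0),(.5265,-.1929,.0082)),((60,90,62),(.6194,-.1405,.0684)),((60,90,62),(.6257,-.1376,.0711)),
((-55,-92,62),(.4386,-.25,.0643)),((-55,-92,62),(.4396,-.2458,.069)),((-15,73,99),(.5519,-.1168,.1018)),((-15,73,99),(.5499,-.1239,.0998)),
((60,126,47),(.6425,-.108,.0526)),((60,126,47),(.6413,-.101,.059))]
L=np.array([p[0] for p in P])/1e3; W=np.array([p[1] for p in P])
def T(q,l):
    c,s=np.cos(q[2]),np.sin(q[2]); l=np.atleast_2d(l)
    return np.c_[q[0]+c*l[:,0]-s*l[:,1],q[1]+s*l[:,0]+c*l[:,1]]
r=least_squares(lambda q:(T(q,L)-W[:,:2]).ravel(),[.527,-.19,-.6],loss='soft_l1',f_scale=.004)
if __name__=='__main__':
    print(r.x,np.degrees(r.x[2])); print(np.round((T(r.x,L)-W[:,:2])*1e3,1).tolist()); print(T(r.x,[.06,.09,0]),T(r.x,[.06,.126,0]))
E
python3 fit.py
```

```text
[ 0.52954116 -0.1914144  -0.47605153] -27.27574358815804
[[1.9, 0.2], [3.0, 1.5], [4.7, 1.6], [-1.6, -1.3], [-0.1, 2.0], [-1.1, -2.2], [-2.2, -2.9], [-0.2, 4.2], [-1.9, 1.1], [-0.7, -5.9]]
[[ 0.62411443 -0.13891778]] [[ 0.64061227 -0.10692057]]
```

The scene picture shows the holder at about (268,205), its lever pointing at the camera, and the scale upright of corner a at about (250,225). The side picture shows the lever ball at (342,297) and the scale at about (378,290). The two views agree on a yaw of about -27°. Next I shut the fingers, turn the tool and go above the pad.

```bash
python3 -m creep '0 -0.1 0.1 0 -0.05; 0 -0.25 0.25 0 -0.1; 0 -0.4 0.4 0 -0.15; 0 -0.55 0.55 0 -0.2; 0 -0.7 0.7 0 -0.25; 0 -0.85 0.8 0 -0.3; 0 -0.92 0.83 0 -0.348; 0 -0.92 0.83 0.15 -0.348; 0 -0.92 0.83 0.3 -0.348; 0 -0.92 0.83 0.4 -0.348; 0 -0.92 0.83 0.4 -0.348; 0 -0.92 0.83 0.4 -0.348'
python3 - <<'E'
from workcell import *
import cv2,numpy as np
from scipy.spatial.transform import Rotation as R
o=telemetry.get_obs(); print(o['clock'],o['eef_pos'],o['ft_force'],R.from_quat(o['tool_rot']).as_matrix().round(3).tolist())
p=camera_params("wrist");print(p['eye'],p['attitude'])
for c in ("wrist","scene"):
    im=camera(c); cv2.imwrite(f"pics/{c}1.png",im[:,:,::-1])
    for t in ("holder","pad_a","pointer_a","mark_a","lever_ball"):
        print(t,[(np.round(d['at'],4).tolist(),round(d['conf'],2)) for d in spot_point(t,c)[:2]])
E
```

```text
clock: 2.2
eef_pos: [0.625, -0.138, 0.1942]
tool_rot: [0.236, 0.972, 0.0, 0.001]
ft_force: [-0.5, -0.4, -0.7]
grip_width: -0.0003
grasp_force: 0.0
2.2 [ 0.62498998 -0.13803835  0.1942025 ] [-0.54390811 -0.41221974 -0.68500658] [[-0.888, 0.459, 0.001], [0.459, 0.888, -0.0], [-0.001, 0.0, -1.0]]
[ 0.56207895 -0.10531909  0.31444917] [0.84543401 0.51444475 0.0748355  0.12242382]
holder [([0.5282, -0.1912, 0.008], 0.76), ([0.6407, -0.3373, 0.0063], 0.55)]
pad_a [([0.6231, -0.1385, 0.0655], 0.61)]
pointer_a [([0.639, -0.1055, 0.0623], 0.9)]
mark_a [([0.6444, -0.1067, 0.0419], 0.75), ([0.6235, -0.1377, 0.0681], 0.47)]
lever_ball [([0.5465, -0.1166, 0.112], 0.55)]
holder [([0.5291, -0.1919, 0.0042], 0.68), ([0.7696, 0.0614, 0.0026], 0.57)]
pad_a [([0.6216, -0.1404, 0.0668], 0.6), ([0.4386, -0.2469, 0.068], 0.59)]
pointer_a [([0.6387, -0.1052, 0.0542], 0.79)]
mark_a [([0.6388, -0.1076, 0.0376], 0.93), ([0.6367, -0.3321, 0.0052], 0.26)]
lever_ball [([0.5503, -0.1172, 0.1034], 0.86)]
```

View pics/wrist1.png

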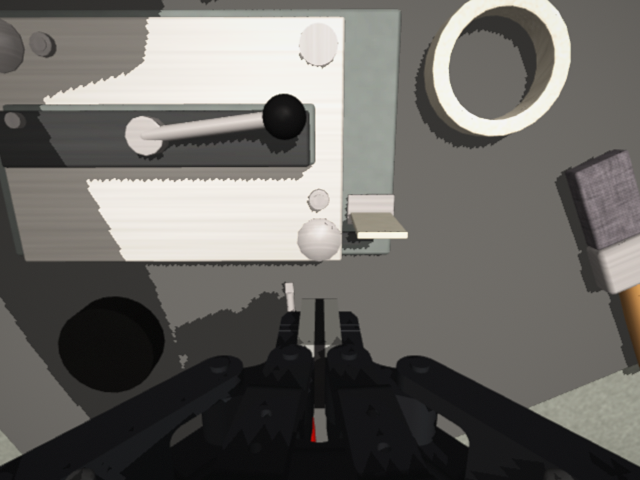

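The wrist picture shows pad_a at (318,240), the nut at (318,200) and the back of the scale at (378,220). The camera is on the -x side and the ruled face is turned away from it. I'll check whether a half turn is in range.

```bash
python3 -c "
from workcell import *
print(telemetry.get_obs()['joint_pos'])"
```

```text
[-2.17513434e-01  5.49123051e-01  3.09155168e-01  1.33079694e+00
  2.47846279e-05  2.60028994e-01]
```

```bash
python3 -m creep '0 0 0 0 -0.059; 0 0 0 0 -0.118; 0 0 0 0 -0.177; 0 0 0 0 -0.236; 0 0 0 0 -0.295; 0 0 0 0 -0.354; 0 0 0 0 -0.413; 0 0 0 0 -0.472; 0.0 0 -0.01 0 -0.5; 0 0.005 -0.01 0 -0.5'
python3 -m creep '0 0 0 0 -0.059; 0 0 0 0 -0.118; 0 0 0 0 -0.177; 0 0 0 0 -0.236; 0 0 0 0 -0.295; 0 0 0 0 -0.354; 0 0 0 0 -0.413; 0 0 0 0 -0.472; 0 0 0 0.1 -0.5; 0 0 0 0.2 -0.5; 0 0 0 0.3 -0.5; 0 0 0 0.3 -0.5'
python3 - <<'E'
from workcell import *
import cv2,numpy as np
from scipy.spatial.transform import Rotation as R
o=telemetry.get_obs(); print(o['clock'],o['joint_pos'],o['ft_force'],R.from_quat(o['tool_rot']).as_matrix().round(3).tolist())
im=camera("wrist"); cv2.imwrite("pics/wrist2.png",im[:,:,::-1])
for t in ("holder","pad_a","pointer_a","mark_a"):
    print(t,[(np.round(d['at'],4).tolist(),round(d['conf'],2)) for d in spot_point(t,"wrist")[:2]])
E
```

```text
clock: 4.05
eef_pos: [0.6231, -0.139, 0.1932]
tool_rot: [-0.519, 0.855, 0.0, -0.0]
ft_force: [-0.1, -0.2, 0.9]
grip_width: -0.0002
grasp_force: 0.0
clock: 5.55
eef_pos: [0.6219, -0.1387, 0.1461]
tool_rot: [0.972, -0.237, -0.002, 0.0]
ft_force: [-0.2, -0.1, -0.8]
grip_width: -0.0007
grasp_force: 0.0
5.55 [-2.19451594e-01  5.74328544e-01  2.26669648e-01  1.22721325e+00
  3.93520433e-05 -2.88253156e+00] [-0.22563114 -0.06895919 -0.83856575] [[0.888, -0.46, -0.004], [-0.46, -0.888, 0.001], [-0.004, 0.001, -1.0]]
holder [([0.5315, -0.194, 0.0097], 0.69)]
pad_a [([0.6221, -0.1371, 0.0653], 0.92), ([0.4353, -0.2492, 0.069], 0.89)]
pointer_a [([0.6394, -0.1076, 0.058], 0.88), ([0.6225, -0.1375, 0.0682], 0.31)]
mark_a [([0.6421, -0.1052, 0.0445], 0.62)]
```

View pics/wrist2.png

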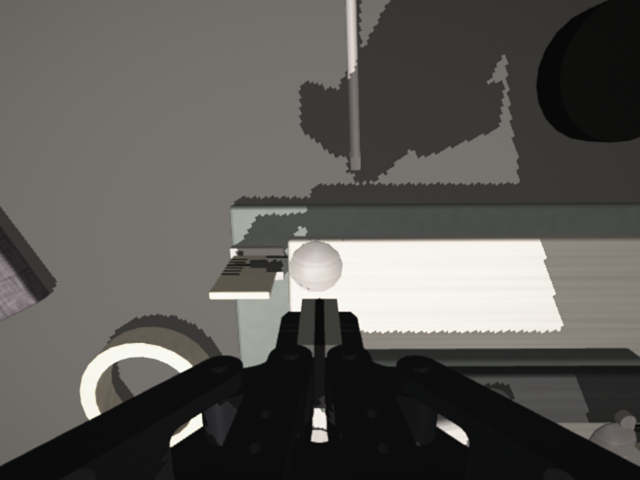

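The picture shows the ruled face of the scale at (250,268), with the needle from the plate's edge reaching it. The pad is at (316,265), and the finger lines up with it sideways. I go down to just above the pad.

```bash
python3 -m creep '0 0.005 0 0.1 0; 0 0.005 0 0.18 0; 0 0.005 0 0.24 0; 0 0.005 0 0.28 0; 0 0.005 0 0.3 0; 0 0.005 0 0.31 0; 0 0.005 0 0.32 0'
python3 - <<'E'
from workcell import *
import cv2,numpy as np
im=camera("wrist"); c=im[200:400,180:380]; cv2.imwrite("pics/wrist3.png",cv2.resize(c[:,:,::-1],None,fx=3,fy=3,interpolation=2))
for t in ("pointer_a","mark_a","pad_a"):
    print(t,[(np.round(d['at'],4).tolist(),round(d['conf'],2)) for d in spot_point(t,"wrist")[:2]])
o=telemetry.get_obs(); print(o['eef_pos'],o['ft_force'])
E
```

```text
clock: 6.68
eef_pos: [0.6241, -0.1394, 0.1007]
tool_rot: [0.972, -0.237, 0.0, 0.0]
ft_force: [-0.7, 0.2, -1.0]
grip_width: 0.0003
grasp_force: 0.0
pointer_a [([0.6424, -0.1072, 0.0596], 0.77), ([0.5308, -0.1941, 0.0111], 0.44)]
mark_a [([0.6413, -0.1061, 0.0453], 0.67)]
pad_a []
[ 0.62394703 -0.1393584   0.10056004] [ 0.45619365  0.95042809 -0.86319454]
```

View pics/wrist3.png

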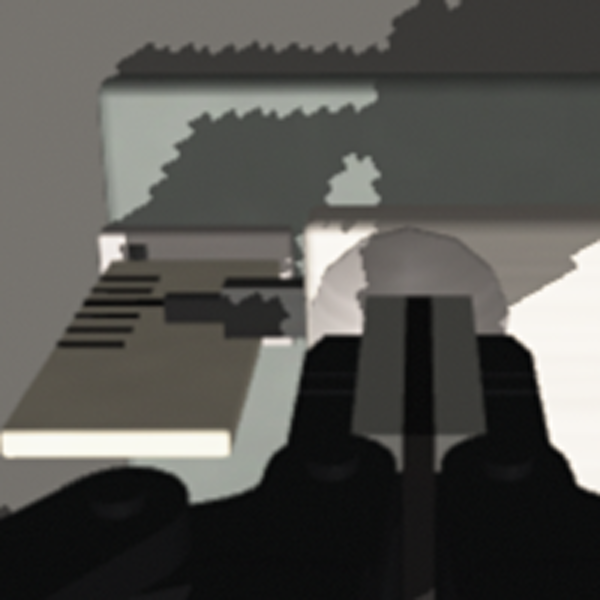

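```bash
cat > proj.py <<'E'
from workcell import *
import numpy as np
from scipy.spatial.transform import Rotation as R
def proj(X):
    p=camera_params("wrist"); a=np.array(p['attitude']); Rm=R.from_quat(a).as_matrix() if a.size==4 else a
    v=Rm.T@(np.array(X)-p['eye']); u=p['camera_matrix']@v; return u[:2]/u[2]
def crop(X): return ((proj(X)-[180,200])*3).round(0).tolist()
E
python3 - <<'E'
from proj import *
print("tip",crop([.641,-.107,.0585]),"mark",crop([.641,-.107,.0435]),"mark-5",crop([.641,-.107,.0385]))
print("fingertip",crop([.624,-.1393,.0786]),"padtop",crop([.6235,-.1385,.068]))
E
```

```text
tip [168.0, 304.0] mark [187.0, 265.0] mark-5 [192.0, 253.0]
fingertip [418.0, 369.0] padtop [415.0, 339.0]
```

The needle's tip appears at crop (165,307), and projection puts the mark at about crop (187,265). The difference from the scale lines is parallax, because the needle stands in front of the face. Now I feel for contact.

```bash
python3 -m creep '0 0 0 0.02 0; 0 0 0 0.04 0; 0 0 0 0.05 0; 0 0 0 0.06 0; 0 0 0 0.065 0; 0 0 0 0.07 0'; python3 -m creep '0 0 0 0.008 0; 0 0 0 0.016 0';python3 -m creep '0 0 0 0.008 0; 0 0 0 0.016 0'; python3 -m creep '0 0 0 0.008 0; 0 0 0 0.016 0'
```

```text
clock: 7.62
eef_pos: [0.6239, -0.1393, 0.0898]
tool_rot: [0.972, -0.237, 0.0, 0.0]
ft_force: [-0.4, -0.6, -0.4]
grip_width: 0.0001
grasp_force: 0.0
clock: 7.88
eef_pos: [0.624, -0.1394, 0.0877]
tool_rot: [0.972, -0.237, 0.0, -0.0]
ft_force: [-0.2, -0.1, 3.0]
grip_width: -0.0002
grasp_force: 1.3
clock: 8.12
eef_pos: [0.6242, -0.1394, 0.0855]
tool_rot: [0.972, -0.236, 0.001, -0.0]
ft_force: [-0.4, 0.3, 3.3]
grip_width: -0.0
grasp_force: 1.7
clock: 8.38
eef_pos: [0.6244, -0.1395, 0.083]
tool_rot: [0.972, -0.236, 0.001, 0.0]
ft_force: [0.4, -0.4, 4.3]
grip_width: 0.0001
grasp_force: 2.2
```

```bash
python3 -m creep '0 0 0 0.01 0; 0 0 0 0.02 0; 0 0 0 0.03 0; 0 0 0 0.04 0; 0 0 0 0.05 0; 0 0 0 0.053 0'
cat > look.py <<'E'
import sys,cv2
from proj import *
n=sys.argv[1]
o=telemetry.get_obs(); print(o['clock'],o['eef_pos'],o['ft_force'])
print("rest",crop([.641,-.107,.0585]),"mark",crop([.641,-.107,.0435]),"mark-5",crop([.641,-.107,.0385]))
for c in ("wrist","scene","side"):
    im=camera(c)
    if c=="wrist": cv2.imwrite(f"pics/{n}.png",cv2.resize(im[200:400,180:380,::-1],None,fx=3,fy=3,interpolation=2))
    for t in ("pointer_a","mark_a"):
        print(c,t,[(np.round(d['at'],4).tolist(),round(d['conf'],2)) for d in spot_point(t,c)[:1]])
E
python3 look.py press1
```

```text
clock: 9.12
eef_pos: [0.6248, -0.1395, 0.0755]
tool_rot: [0.972, -0.236, 0.001, -0.0]
ft_force: [0.9, -0.3, 7.0]
grip_width: -0.0001
grasp_force: 3.5
9.125 [ 0.62478069 -0.13952293  0.07554635] [ 0.94717183 -0.31693863  7.04153458]
rest [131.0, 391.0] mark [156.0, 339.0] mark-5 [163.0, 324.0]
wrist pointer_a [([0.6402, -0.1027, 0.0464], 0.85)]
wrist mark_a [([0.643, -0.1051, 0.0443], 0.81)]
scene pointer_a [([0.6402, -0.1077, 0.0465], 0.76)]
scene mark_a [([0.641, -0.1078, 0.0403], 0.59)]
side pointer_a [([0.6433, -0.1004, 0.0482], 0.68)]
side mark_a [([0.6375, -0.1064, 0.0423], 0.97)]
```

View pics/press1.png

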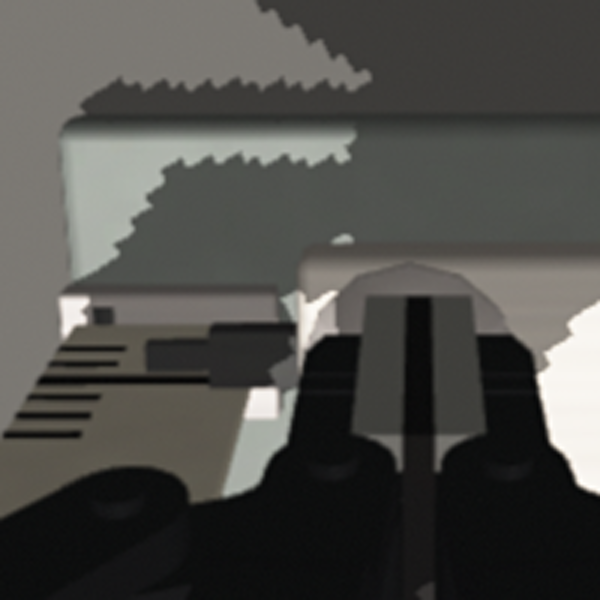

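The needle's tip is at crop (148,354) and the mark is predicted at about (156,342), so the corner has sunk about 12 to 13 mm. I press about 4 mm further.

```bash
python3 -m creep '0 0 0 0.01 0; 0 0 0 0.02 0; 0 0 0 0.027 0; 0 0 0 0.027 0'; python3 look.py press2
```

```text
clock: 10.07
eef_pos: [0.6248, -0.1394, 0.0718]
tool_rot: [0.972, -0.236, 0.001, -0.0]
ft_force: [0.1, 0.0, 8.7]
grip_width: 0.0002
grasp_force: 4.1
10.075 [ 0.62480523 -0.13943104  0.07179862] [0.13929212 0.01552679 8.67674439]
rest [125.0, 406.0] mark [151.0, 351.0] mark-5 [158.0, 335.0]
wrist pointer_a [([0.6373, -0.1052, 0.0431], 0.7)]
wrist mark_a [([0.6401, -0.1075, 0.0437], 0.86)]
scene pointer_a [([0.6397, -0.1056, 0.0418], 0.66)]
scene mark_a [([0.6393, -0.1087, 0.0398], 0.98)]
side pointer_a [([0.6415, -0.1016, 0.0448], 0.73)]
side mark_a [([0.6364, -0.1049, 0.0449], 0.96)]
```

View pics/press2.png

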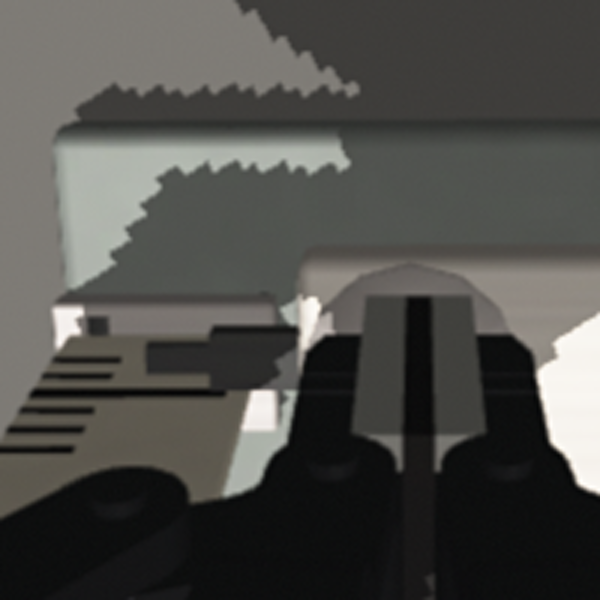

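The needle's tip is at crop (148,357), with the long line at y=393 behind it. The tip is near the mark, within about 1 mm. I'll solve it exactly using the ruled lines as the reference.

```bash
cat > solve.py <<'E'
from proj import *
from scipy.optimize import least_squares
p=camera_params("wrist");Rm=R.from_quat(p['attitude']).as_matrix();K=np.array(p['camera_matrix']);e=np.array([.6248,-.1394,.0718])
hx=np.array([.889,-.458,0])
pics=[([.62395,-.13936,.10056],[345,330,315,302,290,278],307),([.62478,-.13952,.07555],[435,416,397,380,364,349],354),([.6248,-.1394,.0718],[450,430,411,393,375,360],357)]
tip=np.array([.641,-.107,0])
def py(E,X):
    u=K@(Rm.T@(X-(np.array(p['eye'])+np.array(E)-e))); return (u[1]/u[2]-200)*3
def f(q):
    z0,g,s1,s2=q[:4]; b=q[4:7]; r=[(z0-.058)*1000, *(b/3)]
    for (E,L,n),s,bb in zip(pics,(0,s1,s2),b):
        r+=[py(E,np.array([*(tip-hx*g-np.array([0,0,0]))[:2],z0-.005*k]))+bb-L[k] for k in range(6)]
        r+=[2*(py(E,np.array([*tip[:2],z0-s]))+bb-n)]
    return r
o=least_squares(f,[.058,.008,.012,.016,0,0,0],x_scale=[.01]*4+[3]*3); print(o.x.round(4),np.round(o.fun,1))
E
python3 solve.py
```

```text
[0.0589 0.0059 0.0111 0.0138 1.8009 0.9652 0.8361] [ 0.9  0.6  0.3  0.3 -0.9 -0.5  0.7  0.6  0.1  0.2 -0.2  0.4 -0.2  0.5
  0.1 -0.2 -0.7 -0.   0.4 -0.  -0.2 -0.3  0.6 -0.5 -0. ]
```

The tip's column, which is insensitive to tilt shift, gives about 15.6 mm of sink. The travel since contact gives 16 to 18 mm, and the networks put the tip within 0.5 mm of the mark. I press slightly further, to about 16.5 mm, and hold there for a second.

```bash
python3 -m creep '0 0 0 0.005 0; 0 0 0 0.005 0; 0 0 0 0.005 0; 0 0 0 0.005 0'; python3 look.py press3
```

```text
clock: 11.02
eef_pos: [0.6248, -0.1394, 0.0712]
tool_rot: [0.972, -0.236, 0.001, -0.0]
ft_force: [0.6, -0.6, 9.0]
grip_width: -0.0001
grasp_force: 4.3
11.025 [ 0.62482678 -0.13941684  0.07121258] [ 0.58685433 -0.63139496  8.96824648]
rest [124.0, 408.0] mark [150.0, 353.0] mark-5 [158.0, 337.0]
wrist pointer_a [([0.6412, -0.1051, 0.0433], 0.81)]
wrist mark_a [([0.6438, -0.1074, 0.0408], 0.9)]
scene pointer_a [([0.6394, -0.1059, 0.0403], 0.85)]
scene mark_a [([0.6394, -0.1055, 0.0426], 0.84)]
side pointer_a [([0.64, -0.1025, 0.044], 0.93)]
side mark_a [([0.6381, -0.1056, 0.0439], 0.83)]
```

View pics/press3.png

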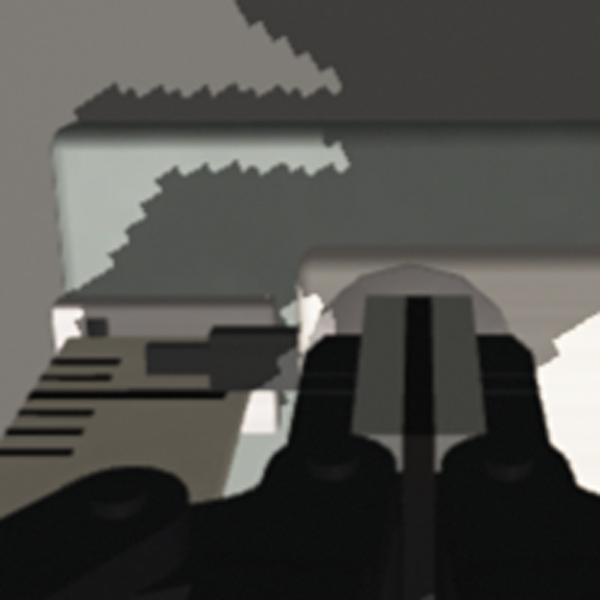

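The needle's tip is still at about crop (148,358), and by all the estimates it is at or just past the mark. I go 0.9 mm more for margin, which stays inside the 15 to 20 mm window by every measure, and hold a second. Then I ease up slowly.

```bash
python3 -m creep '0 0 0 0.007 0; 0 0 0 0.007 0; 0 0 0 0.007 0; 0 0 0 0.007 0; 0 0 0 0.007 0; 0 0 0 0.007 0; 0 0 0 0.007 0; 0 0 0 0.007 0; 0 0 0 0.007 0; 0 0 0 0.007 0'
python3 -m creep '0 0 0 -0.008 0; 0 0 0 -0.016 0; 0 0 0 -0.024 0; 0 0 0 -0.032 0; 0 0 0 -0.04 0; 0 0 0 -0.048 0; 0 0 0 -0.056 0; 0 0 0 -0.064 0; 0 0 0 -0.072 0; 0 0 0 -0.08 0; 0 0 0 -0.088 0; 0 0 0 -0.096 0'
python3 -m creep '0 0 0 -0.006 0; 0 0 0 -0.012 0; 0 0 0 -0.018 0; 0 0 0 -0.024 0; 0 0 0 -0.03 0; 0 0 0 -0.036 0; 0 0 0 -0.042 0; 0 0 0 -0.048 0; 0 0 0 -0.055 0'
```

```text
clock: 12.72
eef_pos: [0.6248, -0.1394, 0.0702]
tool_rot: [0.972, -0.236, 0.001, -0.0]
ft_force: [0.7, -0.4, 8.3]
grip_width: 0.0003
grasp_force: 4.5
clock: 14.22
eef_pos: [0.6243, -0.1395, 0.0834]
tool_rot: [0.972, -0.237, 0.001, 0.0]
ft_force: [2.4, -1.4, 4.7]
grip_width: -0.0001
grasp_force: 2.1
clock: 15.35
eef_pos: [0.6229, -0.1391, 0.0907]
tool_rot: [0.972, -0.236, -0.001, -0.0]
ft_force: [0.1, -0.1, -0.9]
grip_width: 0.0
grasp_force: 0.0
```

Contact is released. Next I lift clear and check that the pointer is back at the top.

```bash
python3 -m creep '0 0 0 -0.03 0; 0 0 0 -0.07 0; 0 0 0 -0.15 0; 0 0 0 -0.25 0; 0 0 0 -0.35 0; 0 0 0 -0.36 0; 0 0 0 -0.36 0; 0 0 0 -0.36 0; 0 0 0 -0.36 0'; python3 look.py up1
python3 - <<'E'
from workcell import *
import cv2
cv2.imwrite('pics/up2.png',camera("wrist")[:,:,::-1])
E
```

```text
clock: 16.48
eef_pos: [0.6234, -0.1392, 0.1447]
tool_rot: [0.972, -0.237, -0.001, 0.0]
ft_force: [-0.0, -0.7, 0.4]
grip_width: 0.0001
grasp_force: 0.0
16.475 [ 0.62341553 -0.13923797  0.14472187] [-0.00988235 -0.70648033  0.44295479]
rest [215.0, 200.0] mark [228.0, 174.0] mark-5 [231.0, 166.0]
wrist pointer_a [([0.6401, -0.1058, 0.0573], 0.57)]
wrist mark_a [([0.6427, -0.105, 0.0418], 0.7)]
scene pointer_a [([0.6227, -0.1402, 0.0691], 0.62)]
scene mark_a [([0.6404, -0.1085, 0.0378], 0.69)]
side pointer_a [([0.6404, -0.1001, 0.0599], 0.68)]
side mark_a [([0.6369, -0.1054, 0.0417], 0.62)]
```

View pics/up2.png

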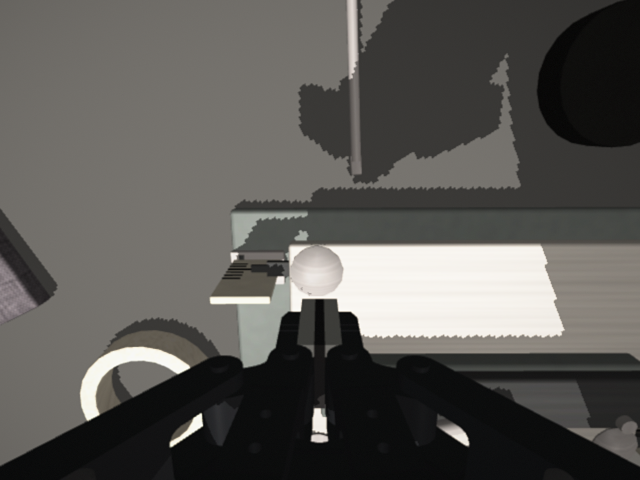

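The plate is back at its rest position, with the pad at (317,270) and the needle looking as it did before pressing. Tape, driver and puck have not moved, and the robot is clear.

```bash
python3 -c "
from workcell import *
print(ticket.job_done())"
```

```text
the job is handed in; nothing more can be done
None
```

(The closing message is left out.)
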